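# Turn the recipe binder's leaf and clip it down

## Robot

A 6-joint arm with a two-finger parallel gripper is mounted at the origin on the work surface. World frame = base frame: x ahead of the robot, y to its left, z up, the work surface at z = 0. Lengths are in m, angles in degrees, forces in N, time in s.
With the tool pointing down it reaches from about 0.4 to 0.825 m from the base axis. Payload 7 kg.
Tool frame: the origin (TCP) lies at the centre of the arm's flange, where the gripper is bolted on; the fingertips stand 178 mm ahead of it and the grasp point (between the pads) lies 159 mm ahead of it (tip_reach is the distance from the TCP to the fingertips, in m); z points along the fingers, y is the line along which they close (so a half turn about z gives the same grasp; the last joint's range is limited). The gripper opens to 88 mm and grips with 3 to 60 N. Pads are 19 mm wide; open, the fingers measure 130 mm over their backs; the gripper's body (78 mm by 193 mm) begins 47 mm behind the grasp point.
Start: joints at [92.768, 20.546, 0.682, 0, -70.136, -16.507], TCP at [0.16, 0.656, 0.405] pointing down, gripper open.
Joint ranges: [-176.03, 176.03], [-82.01, 121.73], [-58.28, 71.71], [-173.87, 95.51], [-174.79, -0.11], [-173.66, 173.66]. Speed limits (degrees/s): [136.94, 136.94, 172.46, 180, 180, 180].

## Interface

Orientations are given as [roll, pitch, yaw] about the fixed x, y, z axes, in that order (R = Rz(yaw) Ry(pitch) Rx(roll)).
In Python, from plant import * gives the robot as it stands.
- The arm moves only by the shell command python3 -m handwheel 'ROWS'. ROWS is JSON, a list of rows, each a list of 7 numbers: the opening, from -1 (shut) to 1 (fully open), then the shift along the tool's x, y, z as a fraction of full scale, then the turn, a rotation vector about the tool's x, y, z as a fraction of full scale. A call has 1 to 5 rows; each row shifts and turns the commanded pose from where the row before left it, along the tool's axes as they then stand; what a row does not reach is not made up. Full scale, the value 1, is 0.025 m for a shift and 6 degrees for a turn. A row lasts 1/8 s, in which the tool goes at most 62.5 mm and 10.7 degrees, less where a joint would pass 70% of its speed; a pose out of reach is approached as far as the arm can. A call with a number of a shift or a turn outside -1 to 1 is refused whole. A call with a gripper value outside its range is refused whole. The fingers move at their own pace and stop on an object; the grip force is fixed at half the most. Time passes only in rows, so rows that do not move let the fingers close. It gives the time, the measured TCP pose, the force, the opening and the grip force at its end, in the units of the state.
- get_obs(): the state, without advancing time (a new reading comes with each control period).
- snapshot(name): name is "scene" or "top"; returns a dict with "color" (480x640x3 uint8, red, green, blue), "fx", "fy", "cx", "cy" (pixels), "R" (3x3) and "t" (3): a world point X has camera coordinates R X + t. Camera axes: x right, y down, z forward; pixel columns grow to the right and rows downward; lengths in m; the calibration is good to about 2 mm. A picture is of the moment at which its call begins. There is no depth.
- close_job(): hands the job in; it is judged then, once.
The state is a dict: "clock": time; "joint_pos": joint angles; "qvel": joint speeds; "tau": joint torques, N m; "tool_pos": TCP position; "orientation": TCP orientation; "force": force on the tool from outside, world axes, zero at the start; "moment": the same for the moment, N m; "opening": finger opening in m; "gripper_force": force on a finger pad.
Only numpy, scipy, OpenCV 4.12 (cv2) and the standard library are available. Lean on these libraries where they do the work, as an engineer would, in place of code of your own. Each camera call takes 0.05 s, during which the arm holds its last target. There are 200 camera calls.

## Task

The recipe binder lies open in its V-shaped stand. Slide the wooden page clip up off the right-hand wing, stand it upright on the cork coaster and let go; then turn the stiff leaf by its tab across the rings to the left-hand wing so that its other face shows, laying it down gently rather than letting it fall. Finally slide the clip fully home over the top edge of the left wing and the leaf together, let go, and leave the other things on the counter where they are.

Things in the scene. Friction and masses are not known exactly. Their poses are not given: they have to be found in the camera images.
- rings (a point): Middle of the binder's ring axis, 35 mm above the counter, fixed to the wooden V stand (immovable, 215 mm long along x, yaw varies). x runs along the ring axis, away from the robot at yaw 0; y to the left-hand wing; z up. Two flat wings, right-hand at -y and left-hand at +y, rise from the axis and lean outward 35 degrees from vertical; each reaches 150 mm from the axis along its slope.
- left_edge (a point): On the stand, at mid-length of the left wing's top edge, in the middle of the joint thickness of wing and turned leaf. Axes as rings. Wing with cover and pages is 8 mm thick, the leaf 4 mm lies on its inner side: 12.5 mm together. The plane of the leaf passes through the ring axis; this point lies 4.25 mm outside that plane and 150 mm from the axis along the slope. The right wing mirrors it.
- leaf (a joint): Angle of the stiff white leaf about the ring axis: 0 = lying on the right wing, 0.611 = upright, 1.222 = lying on the left wing (its stops). 200 mm long, 4 mm thick; reaches 150 mm from the axis, level with the wings' top edges, apart from its tab. About 0.12 kg; swings with little friction and falls to either side when let go.
- tab (a point): Centre of the leaf's tab where to pinch it, 172 mm from the ring axis; moves with the leaf. The tab, the only part beyond the wings, is 40 mm wide along the ring axis, centred at x = +45 mm of the stand, reaches from 150 to 186 mm from the axis and is 4 mm thick. Axes: the stand's, turned about x with the leaf (equal to them at joint 0).
- clip_mid (a point): Centre, half-way up, of the loose page clip of pale wood, 79 mm tall, 0.11 kg: an upside-down U with a block handle. z points from legs to handle, y across the slot. Feet 39.5 mm below this point. Handle 22 mm thick (y), 40 mm wide (x), from 1.5 to 39.5 mm above it. Stands steadily on its feet (34 x 40 mm). Starts over the right wing's edge, 20 to 70 mm to the -x side of the stand's middle.
- clip: The same clip; origin between its feet, same axes. The slot is open along x, 16 mm wide, flaring to 21 mm at its mouth, and 35 mm deep; its roof is 35 mm above the feet and rests on the wing's top edge when fully home; legs 6 mm thick, shoulders 28 mm. On a wing it leans with the wing, with up to 9 degrees of play, and must be pulled off and pushed on along the slope.
- coaster_top (a point): Centre of the top of the round cork coaster, 104 mm across, 5 mm thick, fixed to the counter, to the right of the stand.
- mug: White mug, 92 mm tall, 80 mm across; origin at the middle of its foot. Bystander.
- bowl: Blue bowl, 55 mm tall, 136 mm across; origin at the middle of its foot. Bystander.
- phone: Black phone lying flat, 150 x 73 x 9 mm; origin under its centre, x along it. Bystander.
- remote: Black remote control lying flat, 160 x 44 x 20 mm; origin under its centre, x along it. Bystander.
- spice: Spice jar with a black cap, 95 mm tall, 48 mm across; origin at the middle of its foot. Bystander.
- pepper: Small jar with a steel cap, 85 mm tall, 44 mm across; origin at the middle of its foot. Bystander.
Not all that is in view belongs to the job. What is shaped like the clip but blue or pink is not meant.

How it is judged:
By the outcome, as a careful person would: the job done as asked, in the order asked, and still so for the second after the job is handed in, with the robot touching nothing.
It also fails if it takes over 72 s, if anything falls off the work surface, if the arm or the gripper's body presses on something with over 40 N, if the wrist force passes 120 N, or if a joint passes its speed limit or range.

## Working session

There is one attempt and no reset: what is moved stays moved. The work goes in short steps, Python scripts to look and compute and a shell command to move; the robot and the scene stay as the last step left them, time stands still between calls to the robot, and variables do not carry over. Pictures are saved under pics/ and viewed, at most 10 in all, crops included, and the job is handed in when it is done.

```bash
ls; mkdir -p pics
python3 - <<'E'
from plant import *
import cv2,pickle
d={}
for n in("scene","top"):
    s=snapshot(n);d[n]=s;cv2.imwrite(f"pics/{n}0.png",s["color"][:,:,::-1])
    print(n,s["fx"],s["fy"],s["cx"],s["cy"],s["R"],s["t"])
pickle.dump(d,open("s0.pkl","wb"))
print(get_obs())
E
```

```text
pics
scene 563.1089932624258 563.1089932624258 321.798730360611 233.12395383804727 [[ 0.62662779  0.77915571 -0.01593694]
 [ 0.56718396 -0.46998537 -0.67632545]
 [-0.53445296  0.41476514 -0.73643052]] [-0.33075854 -0.21958563  1.5846741 ]
top 492.23272981832656 492.23272981832656 330.87881801253934 243.4340618834367 [[-0.0012435  -0.99993138 -0.0116488 ]
 [-0.99266174  0.00264284 -0.12089534]
 [ 0.12091783  0.01141299 -0.99259691]] [0.0260208  0.54459118 1.05344201]
{'clock': 0.1, 'joint_pos': array([ 9.27666224e+01,  2.05878003e+01,  6.39204410e-01, -1.68407898e-02,
       -7.01350472e+01, -1.65067048e+01]), 'qvel': array([ 0.01191255, -0.03337731,  0.06465151, -0.04457537, -0.10420215,
       -0.04818619]), 'tau': array([-1.45647824e-03, -5.84163558e+01,  2.93750256e+01,  7.01550275e+00,
        1.01607552e-02, -4.89055708e-05]), 'tool_pos': array([0.1602909 , 0.65552146, 0.40381507]), 'orientation': array([ 1.79915305e+02, -8.58764419e-03, -1.37458102e+01]), 'force': array([-0.36973741,  0.08786066, -0.69973337]), 'moment': array([-0.00664152,  0.03216224, -0.01275641]), 'gripper_force': 0.0, 'opening': 0.08778793427826642}
```

View pics/scene0.png

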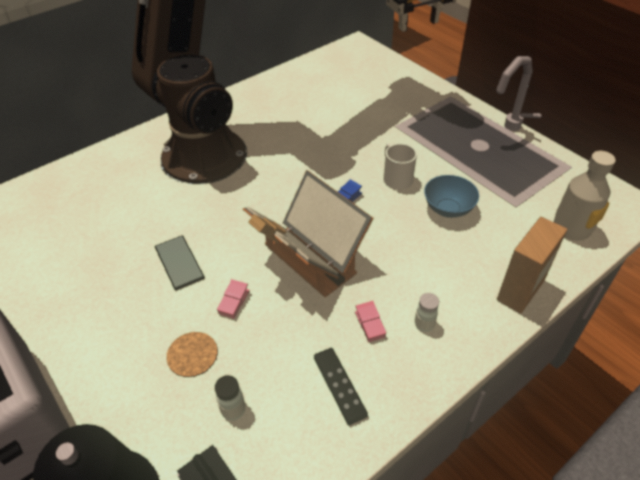

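View pics/top0.png

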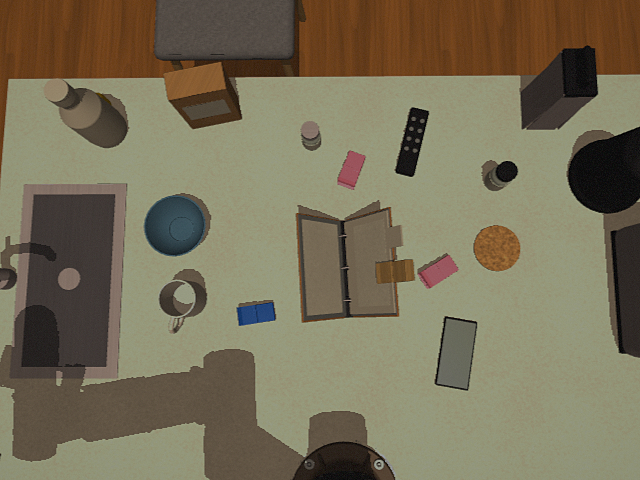

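The top picture shows the V stand at about (347,264), the clip on the right wing at (394,271), the tab at (397,236) and the coaster at (497,248). I'll enlarge both views.

Run:
```python
import cv2
a=cv2.imread("pics/top0.png")[190:340,280:480];cv2.imwrite("pics/t1.png",cv2.resize(a,None,fx=4,fy=4,interpolation=cv2.INTER_CUBIC))
a=cv2.imread("pics/scene0.png")[165:305,230:390];cv2.imwrite("pics/s1.png",cv2.resize(a,None,fx=4,fy=4,interpolation=cv2.INTER_CUBIC))
```

```text
(no output)
```

View pics/t1.png

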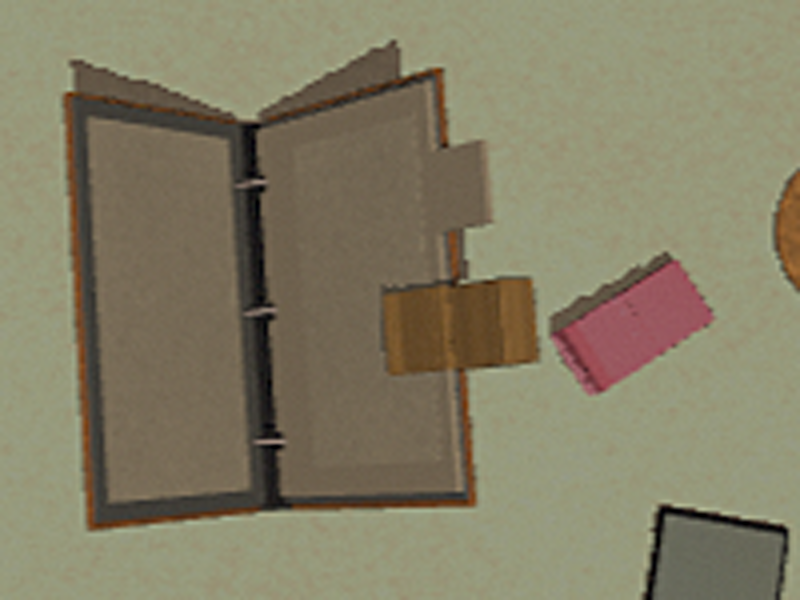

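View pics/s1.png

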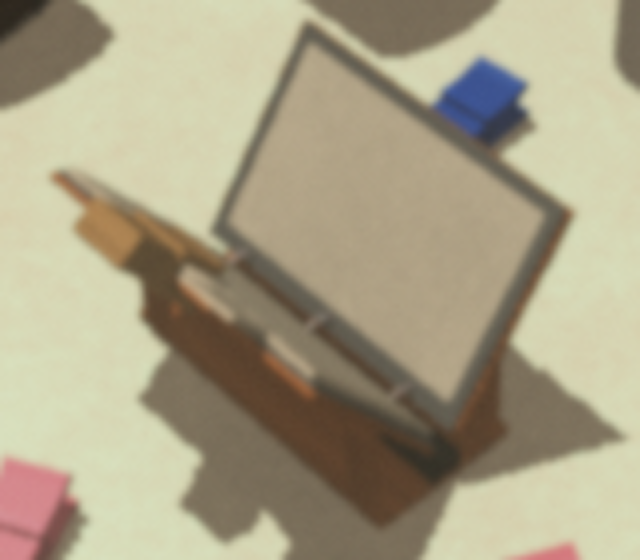

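```bash
cat > h.py <<'E'
import numpy as np,pickle
from scipy.optimize import least_squares
from scipy.spatial.transform import Rotation as Ro
def proj(s,X):
    c=np.atleast_2d(X)@np.array(s["R"]).T+s["t"]; return np.c_[s["fx"]*c[:,0]/c[:,2]+s["cx"],s["fy"]*c[:,1]/c[:,2]+s["cy"]]
def onz(s,uv,z):
    d=np.array(s["R"]).T@[(uv[0]-s["cx"])/s["fx"],(uv[1]-s["cy"])/s["fy"],1];o=-np.array(s["R"]).T@s["t"];return o+d*(z-o[2])/d[2]
S35,C35=np.sin(np.radians(35)),np.cos(np.radians(35))
def wing(side,x,r,n): # side +1 left
    return np.array([x,side*(r*S35+n*C35),r*C35-n*S35])
E
cat > fit.py <<'E'
from h import *
d=pickle.load(open("s0.pkl","rb"));T,S=d["top"],d["scene"]
ct=lambda u,v:(280+(u+.5)/4-.5,190+(v+.5)/4-.5)
cs=lambda u,v:(230+(u+.5)/4-.5,165+(v+.5)/4-.5)
M=1e-3
obs=[(T,ct(67,94),wing(1,.1075,.15,.0105)),(T,ct(91,528),wing(1,-.1075,.15,.0105)),
(T,ct(442,69),wing(-1,.1075,.15,.0105)),(T,ct(474,504),wing(-1,-.1075,.15,.0105)),
(T,ct(486,140),wing(-1,.065,.186,0)),(T,ct(491,226),wing(-1,.025,.186,0)),
(S,cs(308,22),wing(1,-.1075,.15,.006)),(S,cs(572,213),wing(1,.1075,.15,.0095))]
def W(p,X):return Ro.from_euler('z',p[2]).apply(X)+[p[0],p[1],.035]
f=lambda p:np.concatenate([proj(s,W(p,X))[0]-uv for s,uv,X in obs])
r=least_squares(f,[.5,0,0]);print(r.x[:2],np.degrees(r.x[2]));print(r.fun.reshape(-1,2).round(1))
p=r.x
# clip: params x, tilt about x axis, r of feet, n offset
co=[((502,279),(20,11,79)),((536,276),(20,-11,79)),((541,361),(-20,-11,79)),((505,363),(-20,11,79)),((383,290),(20,17,0)),((389,375),(-20,17,0))]
def C(q,X):
    o=wing(-1,q[0],.115+q[2],q[3]+.00425)
    return W(p,Ro.from_euler('x',np.radians(35)+q[1]).apply(np.array(X)*M)+o)
g=lambda q:np.r_[np.concatenate([proj(T,C(q,X))[0]-ct(*uv) for uv,X in co]),q[1]*20,q[2:]*500]
r=least_squares(g,[-.045,0,0,0]);q=r.x;print("clip",q[0],np.degrees(q[1]),q[2:]);print(r.fun[:12].reshape(-1,2).round(1))
print("clip mid",C(q,(0,0,39.5)),"handle c",C(q,(0,0,22+39.5-2)))
print("tab",W(p,wing(-1,.045,.172,0)),"ledge",W(p,wing(1,0,.15,.00425)))
print("coaster",onz(T,(497,248),.005))
for n,uv,z in(("pinkTop",(282+155/1,272),.03),):print(n,onz(T,(280+633/4,190+327/4),.03))
pickle.dump((p,q),open("pose.pkl","wb"))
E
python3 fit.py
```

```text
[ 0.49004277 -0.00720636] 3.3947313251280766
[[-0.9 -0.4]
 [-1.1  0.7]
 [ 0.8 -0.1]
 [ 1.2  0.7]
 [-0.2  0.1]
 [ 0.2 -0.5]
 [-0.7 -0.3]
 [ 1.   0.8]]
clip -0.020794832510970526 0.22868690464765884 [0.00078062 0.00092298]
[[-0.4 -0.7]
 [-0.3  0.1]
 [ 0.2  0.1]
 [ 0.6 -0.2]
 [-0.3  0.9]
 [-0.3 -0.2]]
clip mid [ 0.47481695 -0.1017055   0.15914065] handle c [ 0.4755001  -0.11322208  0.17547777]
tab [ 0.54080563 -0.10302373  0.17589415] ledge [0.48474201 0.08215443 0.15543511]
coaster [ 0.53671184 -0.34913214  0.005     ]
pinkTop [ 0.48184382 -0.2104203   0.03      ]
```

```bash
cat > plan.py <<'E'
from h import *
from plant import get_obs
p,q=pickle.load(open("pose.pkl","rb"))
def cur():
    o=get_obs();return np.array(o["tool_pos"]),Ro.from_euler('xyz',o["orientation"],degrees=True)
YAW=np.degrees(p[2])
def Rt(roll): # tool along -(slope) of a wing tilted 'roll' deg from vertical toward left(+); 180-flipped
    return Ro.from_euler('z',YAW)*Ro.from_euler('x',-roll,degrees=True)*Ro.from_euler('z',180,degrees=True)*Ro.from_euler('x',180,degrees=True) if 0 else Ro.from_euler('z',p[2])*Ro.from_euler('x',-roll,degrees=True)*Ro.from_matrix(np.diag([-1.,1,-1]))
def ax(leaf,x,r,n=0): # point at angle leaf deg (-35 right..35 left) , n = offset toward left-side normal
    a=np.radians(leaf);return np.array([x,r*np.sin(a)+n*np.cos(a),r*np.cos(a)-n*np.sin(a)])
def world(X):return Ro.from_euler('z',p[2]).apply(X)+[p[0],p[1],.035]
def grasp(G,R):return G-.159*R.apply([0,0,1]),R   # TCP pose for grasp point G
def plan(targets,start=None,frac=.95):
    P,R=start or cur()
    for (P1,R1,o,*n) in targets:
        d=R.inv()*R1;rv=d.as_rotvec(degrees=True);pl=R.inv().apply(P1-P)
        k=n[0] if n else 1
        while 1:
            D=Ro.from_rotvec(rv/k,degrees=True);A=sum((D**i).as_matrix() for i in range(k))
            s=np.linalg.solve(A,pl)/.025;t=rv/k/6
            if max(abs(s).max(),abs(t).max())<=frac:break
            k+=1
        row=[o]+[round(float(v),2)+0. for v in np.r_[s,t]]
        print(k,"x",row); P,R=P1,R1
    return P,R
E
python3 - <<'E'
from plan import *
dn=lambda y:Ro.from_euler('xyz',[180,0,y],degrees=True)
G=ax(-35,q[0],.1545+.025,-.00425)
G=world(G);R=Rt(-35);print(R.as_matrix().round(2),G)
gp=grasp(G,R);s=-R.apply([0,0,1])
plan([(np.array([.42,.42,.44]),dn(-65),.15),(np.array([.56,.05,.46]),dn(-120),.15),(gp[0]+.09*s,R,.15)])
E
```

```text
[[-1.   -0.05 -0.03]
 [-0.06  0.82  0.57]
 [-0.    0.57 -0.82]] [ 0.47558713 -0.11468931  0.17960009]
16 x [0.15, 0.9, 0.07, -0.09, 0.0, 0.0, 0.53]
17 x [0.15, 0.9, -0.36, -0.05, 0.0, 0.0, 0.54]
11 x [0.15, 0.92, -0.84, 0.0, -0.49, -0.26, 0.83]
```

```bash
python3 -m handwheel '[[0.15,0.9,0.07,-0.09,0,0,0.53],[0.15,0.9,0.07,-0.09,0,0,0.53],[0.15,0.9,0.07,-0.09,0,0,0.53],[0.15,0.9,0.07,-0.09,0,0,0.53],[0.15,0.9,0.07,-0.09,0,0,0.53]]'
python3 -m handwheel '[[0.15,0.9,0.07,-0.09,0,0,0.53],[0.15,0.9,0.07,-0.09,0,0,0.53],[0.15,0.9,0.07,-0.09,0,0,0.53],[0.15,0.9,0.07,-0.09,0,0,0.53],[0.15,0.9,0.07,-0.09,0,0,0.53]]'
python3 -m handwheel '[[0.15,0.9,0.07,-0.09,0,0,0.53],[0.15,0.9,0.07,-0.09,0,0,0.53],[0.15,0.9,0.07,-0.09,0,0,0.53],[0.15,0.9,0.07,-0.09,0,0,0.53],[0.15,0.9,0.07,-0.09,0,0,0.53]]'
python3 - <<'E'
from plan import *
o=get_obs();print(o["joint_pos"],o["orientation"])
dn=lambda y:Ro.from_euler('xyz',[180,0,y],degrees=True)
G=world(ax(-35,q[0],.1795,-.00425));R=Rt(-35);gp=grasp(G,R);s=-R.apply([0,0,1])
plan([(np.array([.56,.05,.46]),dn(-120),.15),(gp[0]+.09*s,R,.15)])
E
```

```text
clock: 0.72
tool_pos: [0.2643, 0.6079, 0.4161]
orientation: [-180.0, 0.0, -29.9]
force: [0.2, -0.3, -0.6]
opening: 0.0509
gripper_force: 0.0
clock: 1.35
tool_pos: [0.3492, 0.5348, 0.4273]
orientation: [-180.0, 0.0, -45.7]
force: [0.0, -0.0, 1.3]
opening: 0.0505
gripper_force: 0.0
clock: 1.98
tool_pos: [0.4112, 0.4409, 0.4386]
orientation: [-180.0, -0.0, -61.7]
force: [-0.1, -0.2, -0.3]
opening: 0.0505
gripper_force: 0.0
[ 6.55431886e+01  1.26766197e+01 -5.83742324e+00  4.61569551e-04
 -7.14857701e+01 -3.71956049e+01] [-1.79999586e+02 -2.35597539e-04 -6.16522698e+01]
18 x [0.15, 0.91, -0.33, -0.05, 0.0, 0.0, 0.54]
11 x [0.15, 0.92, -0.84, 0.0, -0.49, -0.26, 0.83]
```

```bash
python3 -m handwheel '[[0.15,0.9,-0.33,-0.05,0,0,0.54],[0.15,0.9,-0.33,-0.05,0,0,0.54],[0.15,0.9,-0.33,-0.05,0,0,0.54],[0.15,0.9,-0.33,-0.05,0,0,0.54],[0.15,0.9,-0.33,-0.05,0,0,0.54]]' >/dev/null
python3 -m handwheel '[[0.15,0.9,-0.33,-0.05,0,0,0.54],[0.15,0.9,-0.33,-0.05,0,0,0.54],[0.15,0.9,-0.33,-0.05,0,0,0.54],[0.15,0.9,-0.33,-0.05,0,0,0.54],[0.15,0.9,-0.33,-0.05,0,0,0.54]]' >/dev/null
python3 -m handwheel '[[0.15,0.9,-0.33,-0.05,0,0,0.54],[0.15,0.9,-0.33,-0.05,0,0,0.54],[0.15,0.9,-0.33,-0.05,0,0,0.54],[0.15,0.9,-0.33,-0.05,0,0,0.54],[0.15,0.9,-0.33,-0.05,0,0,0.54]]' >/dev/null
python3 -m handwheel '[[0.15,0.9,-0.33,-0.05,0,0,0.54],[0.15,0.9,-0.33,-0.05,0,0,0.54],[0.15,0.9,-0.33,-0.05,0,0,0.54]]'
python3 - <<'E'
from plan import *
o=get_obs();print(o["joint_pos"])
G=world(ax(-35,q[0],.1795,-.00425));R=Rt(-35);gp=grasp(G,R);s=-R.apply([0,0,1])
plan([(gp[0]+.09*s,R,.15)])
E
```

```text
clock: 4.22
tool_pos: [0.5593, 0.0556, 0.461]
orientation: [-180.0, 0.0, -120.0]
force: [0.0, 0.4, 0.6]
opening: 0.0498
gripper_force: 0.0
[ 2.56303399e+01  8.06076968e+00 -8.67087399e+00 -2.10831741e-04
 -7.32653690e+01 -5.56037085e+01]
11 x [0.15, 0.93, -0.86, 0.0, -0.49, -0.26, 0.83]
```

```bash
python3 -m handwheel '[[0.15,0.93,-0.86,0,-0.49,-0.26,0.83],[0.15,0.93,-0.86,0,-0.49,-0.26,0.83],[0.15,0.93,-0.86,0,-0.49,-0.26,0.83],[0.15,0.93,-0.86,0,-0.49,-0.26,0.83],[0.15,0.93,-0.86,0,-0.49,-0.26,0.83]]' >/dev/null
python3 -m handwheel '[[0.15,0.93,-0.86,0,-0.49,-0.26,0.83],[0.15,0.93,-0.86,0,-0.49,-0.26,0.83],[0.15,0.93,-0.86,0,-0.49,-0.26,0.83],[0.15,0.93,-0.86,0,-0.49,-0.26,0.83],[0.15,0.93,-0.86,0,-0.49,-0.26,0.83]]' >/dev/null
python3 -m handwheel '[[0.15,0.93,-0.86,0,-0.49,-0.26,0.83],[0.15,0,0,0,0,0,0]]'
cat > pl1.py <<'E'
from plan import *
o=get_obs();print(o["joint_pos"])
G=world(ax(-35,q[0],.1795,-.00425));R=Rt(-35);gp=grasp(G,R);s=-R.apply([0,0,1])
E
python3 - <<'E'
from pl1 import *
plan([(gp[0]+.04*s,R,.15),(gp[0],R,.15,5)])
import cv2
from plant import snapshot
a=snapshot("scene")["color"][120:280,220:420,::-1];b=snapshot("top")["color"][200:320,320:480,::-1]
cv2.imwrite("pics/a1.png",np.vstack([cv2.resize(a,(400,320),interpolation=2),cv2.resize(b,(400,280),interpolation=2)]))
E
```

```text
clock: 5.72
tool_pos: [0.4834, -0.2573, 0.3832]
orientation: [144.7, -0.4, -176.6]
force: [-0.2, 0.6, -0.3]
opening: 0.0501
gripper_force: 0.0
[-21.76004598  17.21014386   0.75753305 -31.35419929 -90.47995192
 -60.47001755]
3 x [0.15, -0.01, 0.0, 0.66, 0.01, -0.02, -0.01]
5 x [0.15, 0.0, 0.0, 0.32, 0.0, 0.0, 0.0]
```

View pics/a1.png

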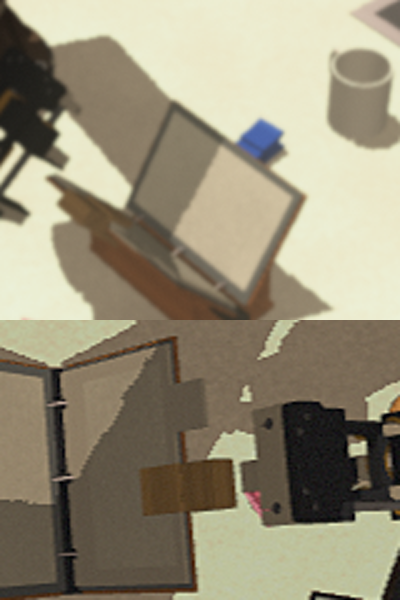

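The gripper (260–350, 460 in the lower crop) stands in line with the clip, which is at (190,485). Going in.

```bash
python3 -m handwheel '[[0.15,0,0,0.66,0,0,0],[0.15,0,0,0.66,0,0,0],[0.15,0,0,0.66,0,0,0]]'
python3 -m handwheel '[[0.15,0,0,0.32,0,0,0],[0.15,0,0,0.32,0,0,0],[0.15,0,0,0.32,0,0,0],[0.15,0,0,0.32,0,0,0],[0.15,0,0,0.32,0,0,0]]'
python3 -m handwheel '[[-0.4,0,0,0,0,0,0],[-0.7,0,0,0,0,0,0],[-0.7,0,0,0,0,0,0],[-0.7,0,0,0,0,0,0]]'
python3 - <<'E'
from pl1 import *
print(cur()[0]-gp[0])
plan([(gp[0]+.07*s,R,-.7)])
E
```

```text
clock: 6.2
tool_pos: [0.4832, -0.2254, 0.3426]
orientation: [144.8, -0.2, -176.3]
force: [0.7, 0.1, -0.6]
opening: 0.0505
gripper_force: 0.0
clock: 6.82
tool_pos: [0.4816, -0.2037, 0.3107]
orientation: [144.8, -0.2, -176.3]
force: [0.2, -0.3, -1.0]
opening: 0.0505
gripper_force: 0.0
clock: 7.32
tool_pos: [0.4817, -0.2042, 0.3113]
orientation: [144.9, -0.2, -176.3]
force: [1.6, -1.7, 0.7]
opening: 0.0221
gripper_force: 30.0
[-17.11633872  18.34017707  -7.33761924 -33.02465775 -80.32339762
 -58.88719053]
[0.00074845 0.00150716 0.00141047]
3 x [-0.7, 0.01, -0.03, -0.93, 0.01, -0.02, 0.01]
```

```bash
python3 -m handwheel '[[-0.7,0,0,-0.4,0,0,0],[-0.7,0,0,-0.5,0,0,0],[-0.7,0,0,-0.5,0,0,0],[-0.7,0,0,-0.5,0,0,0]]'
python3 -m handwheel '[[-0.7,0,0,-0.7,0,0,0],[-0.7,0,0,-0.8,0,0,0],[-0.7,0,0,-0.5,0,0,0]]'
python3 - <<'E'
from pl1 import *
P,R0=cur();print(P-gp[0])
# place: grasp 64.5 above feet; coaster .5367,-.3491
Rv=Rt(0);c=np.array([.537,-.349,.005+.0645+.159])
plan([(c+[0,0,.09],Rv,-.7),(c+[0,0,.03],Rv,-.7),(c+[0,0,.002],Rv,-.7,5)])
E
```

```text
clock: 7.82
tool_pos: [0.4836, -0.2319, 0.3508]
orientation: [144.8, -0.2, -176.3]
force: [0.2, 0.5, -0.8]
opening: 0.0222
gripper_force: 30.0
clock: 8.2
tool_pos: [0.4856, -0.2609, 0.3921]
orientation: [144.9, -0.2, -176.3]
force: [0.6, -0.1, -0.7]
opening: 0.0219
gripper_force: 30.0
[-21.94587906  17.11642523   1.82235898 -31.21247678 -91.49197617
 -60.55756723]
[ 0.00462584 -0.05512284  0.08223584]
7 x [-0.7, -0.26, -0.64, 0.22, 0.84, -0.01, 0.0]
3 x [-0.7, 0.0, 0.0, 0.8, 0.0, 0.0, 0.0]
5 x [-0.7, 0.0, 0.0, 0.22, 0.0, 0.0, 0.0]
```

```bash
python3 -m handwheel '[[-0.7,-0.26,-0.64,0.22,0.84,-0.01,0],[-0.7,-0.26,-0.64,0.22,0.84,-0.01,0],[-0.7,-0.26,-0.64,0.22,0.84,-0.01,0],[-0.7,-0.26,-0.64,0.22,0.84,-0.01,0]]' >/dev/null
python3 -m handwheel '[[-0.7,-0.26,-0.64,0.22,0.84,-0.01,0],[-0.7,-0.26,-0.64,0.22,0.84,-0.01,0],[-0.7,-0.26,-0.64,0.22,0.84,-0.01,0],[-0.7,0,0,0,0,0,0]]'
python3 - <<'E'
from pl1 import *
Rv=Rt(0);c=np.array([.537,-.349,.005+.0645+.159])
plan([(c+[0,0,.03],Rv,-.7),(c+[0,0,.002],Rv,-.7,5)])
import cv2
from plant import snapshot
a=snapshot("scene")["color"][200:400,120:320,::-1];b=snapshot("top")["color"][180:320,400:560,::-1]
cv2.imwrite("pics/a2.png",np.hstack([cv2.resize(a,(400,400),interpolation=2),cv2.resize(b,(400,400),interpolation=2)]))
E
```

```text
clock: 9.2
tool_pos: [0.5362, -0.3473, 0.3163]
orientation: [-180.0, 0.0, -176.4]
force: [-0.2, 1.2, -0.7]
opening: 0.0216
gripper_force: 30.0
[-1.54527037e+01  2.09645405e+01 -1.08541876e+01  2.27505449e-02
 -5.81306301e+01 -7.09974374e+01]
3 x [-0.7, -0.01, -0.02, 0.77, 0.0, 0.0, 0.01]
5 x [-0.7, 0.0, 0.0, 0.22, 0.0, 0.0, 0.0]
```

View pics/a2.png

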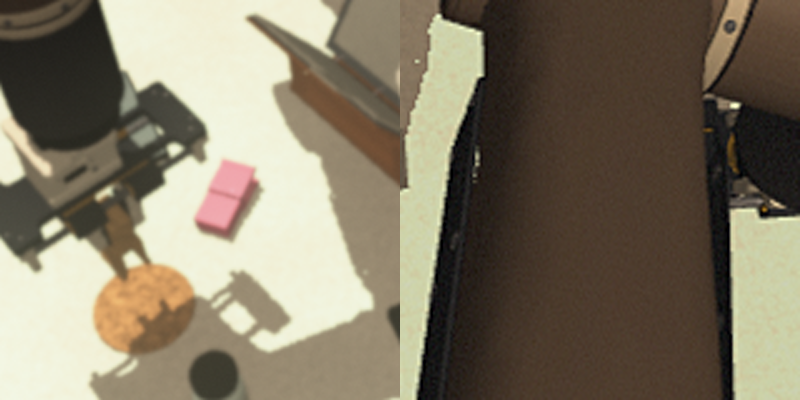

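The clip hangs upright above the coaster in the scene view, at (125,240) over (145,308). I'll lower it.

```bash
python3 -m handwheel '[[-0.7,0,0,0.77,0,0,0],[-0.7,0,0,0.77,0,0,0],[-0.7,0,0,0.77,0,0,0]]'
python3 -m handwheel '[[-0.7,0,0,0.25,0,0,0],[-0.7,0,0,0.25,0,0,0],[-0.7,0,0,0.2,0,0,0],[-0.7,0,0,0.15,0,0,0],[-0.7,0,0,0.1,0,0,0]]'
```

```text
clock: 9.68
tool_pos: [0.5367, -0.3475, 0.2598]
orientation: [-180.0, 0.3, -176.5]
force: [-0.2, -0.4, -1.8]
opening: 0.0216
gripper_force: 30.0
clock: 10.3
tool_pos: [0.5369, -0.3476, 0.2358]
orientation: [-179.9, 0.2, -176.4]
force: [0.4, -0.4, -0.9]
opening: 0.0222
gripper_force: 30.0
```

```bash
for i in 1; do python3 -m handwheel '[[-0.7,0,0,0.06,0,0,0],[-0.7,0,0,0.06,0,0,0],[-0.7,0,0,0.06,0,0,0]]'; python3 -m handwheel '[[-0.7,0,0,0.04,0,0,0],[-0.7,0,0,0.04,0,0,0]]'; python3 -m handwheel '[[-0.7,0,0,0.04,0,0,0],[-0.7,0,0,0.0,0,0,0]]'; done
```

```text
clock: 10.68
tool_pos: [0.5369, -0.3477, 0.2313]
orientation: [-179.9, 0.2, -176.4]
force: [0.3, 0.4, -1.7]
opening: 0.0223
gripper_force: 30.0
clock: 10.92
tool_pos: [0.537, -0.3477, 0.2304]
orientation: [-179.9, 0.2, -176.4]
force: [-3.7, 3.1, 13.3]
opening: 0.0218
gripper_force: 30.0
clock: 11.18
tool_pos: [0.5369, -0.3477, 0.2304]
orientation: [-179.8, 0.2, -176.4]
force: [-4.2, 3.3, 14.4]
opening: 0.022
gripper_force: 30.0
```

```bash
python3 -m handwheel '[[-0.7,0,0,-0.03,0,0,0],[0.0,0,0,0,0,0,0],[0.3,0,0,0,0,0,0],[0.3,0,0,0,0,0,0]]'; python3 -m handwheel '[[0.3,0,0,-0.5,0,0,0],[0.3,0,0,-0.9,0,0,0],[0.3,0,0,-0.9,0,0,0],[0.3,0,0,-0.9,0,0,0],[0.3,0,0,-0.9,0,0,0]]'
python3 - <<'E'
from plan import *
P,R=cur()
R=Rt(-35);s=-R.apply([0,0,1]);G=world(ax(-35,.045,.174,0));g=grasp(G,R)
plan([(g[0]+.1*s,R,-.1),(g[0]+.035*s,R,-.2),(g[0],R,-.2,4)])
E
```

```text
clock: 11.68
tool_pos: [0.5368, -0.3477, 0.2288]
orientation: [-179.9, 0.2, -176.5]
force: [0.1, -0.2, -0.1]
opening: 0.0464
gripper_force: 0.0
clock: 12.3
tool_pos: [0.5365, -0.3475, 0.3332]
orientation: [-179.9, 0.2, -176.4]
force: [0.4, 0.1, -0.5]
opening: 0.057
gripper_force: 0.0
7 x [-0.1, -0.11, 0.61, -0.18, -0.84, 0.0, 0.01]
3 x [-0.2, 0.0, 0.0, 0.87, 0.0, 0.0, 0.0]
4 x [-0.2, 0.0, 0.0, 0.35, 0.0, 0.0, 0.0]
```

```bash
python3 -m handwheel '[[-0.1,-0.11,0.61,-0.18,-0.84,0,0.01],[-0.1,-0.11,0.61,-0.18,-0.84,0,0.01],[-0.1,-0.11,0.61,-0.18,-0.84,0,0.01],[-0.1,-0.11,0.61,-0.18,-0.84,0,0.01]]' >/dev/null;  python3 -m handwheel '[[-0.1,-0.11,0.61,-0.18,-0.84,0,0.01],[-0.1,-0.11,0.61,-0.18,-0.84,0,0.01],[-0.1,-0.11,0.61,-0.18,-0.84,0,0.01],[-0.1,0,0,0,0,0,0]]'
python3 - <<'E'
from plan import *
R=Rt(-35);s=-R.apply([0,0,1]);G=world(ax(-35,.045,.174,0));g=grasp(G,R)
plan([(g[0]+.035*s,R,-.2),(g[0],R,-.2,4)])
import cv2
from plant import snapshot
a=snapshot("scene")["color"][120:400,120:420,::-1];b=snapshot("top")["color"][180:320,300:560,::-1]
cv2.imwrite("pics/a3.png",np.vstack([cv2.resize(a,(450,420),interpolation=2),cv2.resize(b,(450,180),interpolation=2)]))
E
```

```text
clock: 13.3
tool_pos: [0.5502, -0.2535, 0.39]
orientation: [144.9, 0.2, -176.9]
force: [0.2, -0.5, 0.1]
opening: 0.0394
gripper_force: 0.0
3 x [-0.2, 0.01, 0.01, 0.88, 0.01, 0.02, -0.01]
4 x [-0.2, 0.0, 0.0, 0.35, 0.0, 0.0, 0.0]
```

View pics/a3.png

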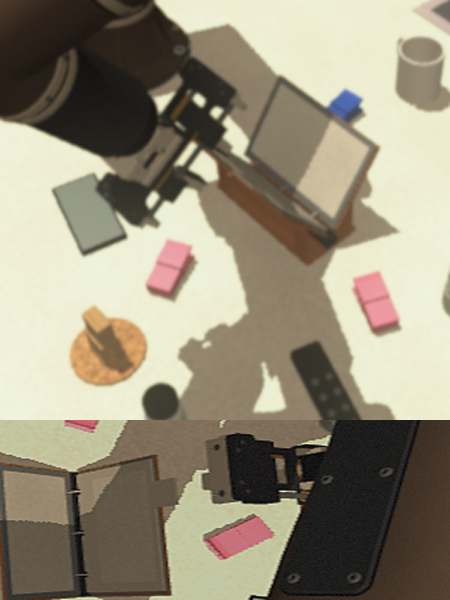

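The clip stands upright on the coaster at (100,345). The gripper faces the tab, seen at (165,492) in the lower crop.

```bash
python3 -m handwheel '[[-0.2,0,0,0.88,0,0,0],[-0.2,0,0,0.88,0,0,0],[-0.2,0,0,0.88,0,0,0]]'; python3 -m handwheel '[[-0.2,0,0,0.35,0,0,0],[-0.2,0,0,0.35,0,0,0],[-0.2,0,0,0.35,0,0,0],[-0.2,0,0,0.35,0,0,0]]'
python3 -m handwheel '[[-0.5,0,0,0,0,0,0],[-0.8,0,0,0,0,0,0],[-1,0,0,0,0,0,0],[-1,0,0,0,0,0,0],[-1,0,0,0,0,0,0]]'
python3 - <<'E'
from plan import *
P,R=cur();print(P-grasp(world(ax(-35,.045,.174,0)),Rt(-35))[0])
# arc about axis: 70deg, from measured pose
c=world(np.zeros(3));xa=Ro.from_euler('z',p[2]).apply([1,0,0])
T=[]
for a in (35,68.5):
    Q=Ro.from_rotvec(-np.radians(a)*xa);T.append((c+Q.apply(P-c),Q*R,-1))
plan(T,frac=.9);print([t[0] for t in T])
E
```

```text
clock: 13.78
tool_pos: [0.5476, -0.2149, 0.334]
orientation: [144.9, 0.0, -176.8]
force: [0.6, -0.1, 0.1]
opening: 0.0354
gripper_force: 0.0
clock: 14.28
tool_pos: [0.547, -0.1949, 0.306]
orientation: [144.8, 0.1, -176.9]
force: [0.7, -0.3, 0.5]
opening: 0.0349
gripper_force: 0.0
clock: 14.9
tool_pos: [0.547, -0.194, 0.3073]
orientation: [144.7, 0.1, -176.8]
force: [-1.4, 5.5, 7.1]
opening: 0.0041
gripper_force: 30.0
[ 0.00071539  0.00120557 -0.00051328]
10 x [-1, 0.0, 0.81, 0.03, 0.58, 0.0, 0.0]
9 x [-1, 0.0, 0.86, 0.03, 0.62, 0.0, 0.0]
[array([ 0.53570907, -0.00383963,  0.36691356]), array([0.52486769, 0.17892539, 0.31141555])]
```

```bash
python3 -m handwheel '[[-1,0,0.4,0.01,0.29,0,0],[-1,0,0.6,0.02,0.43,0,0],[-1,0,0.81,0.03,0.58,0,0],[-1,0,0.81,0.03,0.58,0,0],[-1,0,0.81,0.03,0.58,0,0]]'; python3 -m handwheel '[[-1,0,0.81,0.03,0.58,0,0],[-1,0,0.81,0.03,0.58,0,0],[-1,0,0.81,0.03,0.58,0,0],[-1,0,0.81,0.03,0.58,0,0]]'
cat > arc.py <<'E'
from plan import *
P,R=cur();z=-R.apply([0,0,1]);l=Ro.from_euler('z',-p[2]).apply(z);a0=np.degrees(np.arctan2(l[1],l[2]))
c=world(np.zeros(3));d=Ro.from_euler('z',-p[2]).apply(P-c);print("angle by tool",a0,"by pos",np.degrees(np.arctan2(d[1],d[2])),"r",np.hypot(d[1],d[2]),"x",d[0])
E
python3 - <<'E'
from arc import *
xa=Ro.from_euler('z',p[2]).apply([1,0,0]);o=get_obs();print(o["joint_pos"])
T=[]
for a in (25,34):
    T.append((*grasp(world(ax(a,.045,.174,0)),Rt(a)),-1))
plan(T,frac=.9)
E
```

```text
clock: 15.52
tool_pos: [0.5424, -0.1185, 0.3471]
orientation: [159.7, 0.1, -176.8]
force: [-3.3, 0.0, 4.9]
opening: 0.0039
gripper_force: 30.0
clock: 16.02
tool_pos: [0.5379, -0.0398, 0.3658]
orientation: [173.6, 0.2, -176.8]
force: [-6.7, 0.6, 10.2]
opening: 0.0037
gripper_force: 30.0
angle by tool -6.359164099142213 by pos -6.100103473800217 r 0.33273198371323737 x 0.045840775187703874
[ 13.99845998   9.82613996 -16.56029852  -7.01448075 -62.42459358
 -97.59429817]
9 x [-1, 0.01, 0.8, 0.03, 0.58, 0.0, 0.0]
3 x [-1, 0.0, 0.7, 0.02, 0.5, 0.0, 0.0]
```

```bash
python3 -m handwheel '[[-1,0,0.8,0.03,0.58,0,0],[-1,0,0.8,0.03,0.58,0,0],[-1,0,0.8,0.03,0.58,0,0],[-1,0,0.8,0.03,0.58,0,0],[-1,0,0.8,0.03,0.58,0,0]]'; python3 -m handwheel '[[-1,0,0.8,0.03,0.58,0,0],[-1,0,0.8,0.03,0.58,0,0],[-1,0,0.7,0.03,0.5,0,0]]'
python3 - <<'E'
from arc import *
o=get_obs();print(o["joint_pos"])
T=[]
for a in (30,34,):
    T.append((*grasp(world(ax(a,.045,.174,0)),Rt(a)),-1,4))
plan(T,frac=.9)
E
```

```text
clock: 16.65
tool_pos: [0.5321, 0.06, 0.3619]
orientation: [-169.0, 0.2, -176.8]
force: [-12.8, 4.5, 18.5]
opening: 0.0039
gripper_force: 30.0
clock: 17.02
tool_pos: [0.529, 0.1157, 0.346]
orientation: [-159.1, 0.2, -176.8]
force: [-19.0, 10.2, 25.7]
opening: 0.0036
gripper_force: 30.0
angle by tool 20.929067217263167 by pos 21.15230253337568 r 0.33348095438482994 x 0.04614780090996324
[  38.61772369   12.73439984  -27.7180044    19.1803536   -63.20485434
 -136.1875785 ]
4 x [-1, 0.01, 0.51, 0.02, 0.38, 0.01, -0.01]
4 x [-1, 0.0, 0.23, 0.0, 0.17, 0.0, 0.0]
```

```bash
python3 -m handwheel '[[-1,0.04,0,-0.04,0,0,0],[-1,0,0,0,0,0,0]]'; python3 -m handwheel '[[-1,0.02,0.51,0.0,0.38,0,0],[-1,0.02,0.51,0.0,0.38,0,0],[-1,0.02,0.51,0.0,0.38,0,0]]'
python3 arc.py
```

```text
clock: 17.27
tool_pos: [0.5287, 0.1156, 0.346]
orientation: [-159.2, 0.2, -176.7]
force: [-8.8, 5.1, 15.5]
opening: 0.004
gripper_force: 30.0
clock: 17.65
tool_pos: [0.5261, 0.1511, 0.3302]
orientation: [-152.4, 0.3, -176.7]
force: [3.7, 2.1, 0.5]
opening: 0.0037
gripper_force: 30.0
angle by tool 27.61410707327452 by pos 27.8330189196596 r 0.33387193901291723 x 0.045361062023894276
```

```bash
python3 -m handwheel '[[-1,0.0,0.4,0.0,0.3,0,0],[-1,0,0.27,0.0,0.2,0,0],[-1,0,0.2,0.0,0.15,0,0]]'; python3 -m handwheel '[[-1,0.0,0.2,0.0,0.15,0,0],[-1,0,0.13,0.0,0.1,0,0]]';python3 -m handwheel '[[-1,0.0,0.13,0.0,0.1,0,0],[-1,0,0.0,0.0,0.0,0,0]]'
python3 arc.py
```

```text
clock: 18.02
tool_pos: [0.5251, 0.1703, 0.3193]
orientation: [-148.5, 0.3, -176.7]
force: [0.2, 6.0, 5.5]
opening: 0.0041
gripper_force: 30.0
clock: 18.27
tool_pos: [0.5247, 0.1773, 0.3149]
orientation: [-147.0, 0.3, -176.7]
force: [-0.1, 6.8, 4.2]
opening: 0.0038
gripper_force: 30.0
clock: 18.52
tool_pos: [0.5246, 0.1801, 0.3131]
orientation: [-146.5, 0.3, -176.7]
force: [-0.1, 6.6, 4.9]
opening: 0.0038
gripper_force: 30.0
angle by tool 33.53898718380293 by pos 33.6163024456568 r 0.33398612814855994 x 0.04557043004704175
```

```bash
python3 -m handwheel '[[-1,0.0,0.11,0.0,0.08,0,0],[-1,0,0.0,0.0,0.0,0,0]]';python3 -m handwheel '[[-1,0.0,0.11,0.0,0.08,0,0],[-1,0,0.0,0.0,0.0,0,0]]';python3 -m handwheel '[[-1,0.0,0.07,0.0,0.05,0,0],[-1,0,0.0,0.0,0.0,0,0]]'
python3 arc.py
```

```text
clock: 18.77
tool_pos: [0.5245, 0.1823, 0.3116]
orientation: [-146.0, 0.3, -176.7]
force: [-0.2, 7.1, 5.3]
opening: 0.0036
gripper_force: 30.0
clock: 19.02
tool_pos: [0.5243, 0.1846, 0.3101]
orientation: [-145.5, 0.3, -176.7]
force: [-1.0, 7.3, 4.9]
opening: 0.0038
gripper_force: 30.0
clock: 19.27
tool_pos: [0.5243, 0.186, 0.3091]
orientation: [-145.2, 0.3, -176.7]
force: [-0.6, 7.6, 4.9]
opening: 0.0039
gripper_force: 30.0
angle by tool 34.78146534820168 by pos 34.848169105216414 r 0.3339966394505208 x 0.04558848170829409
```

```bash
python3 -m handwheel '[[-1,0.0,0.06,0.0,0.04,0,0],[-1,0,0.0,0.0,0.0,0,0]]';python3 -m handwheel '[[-1,0.0,0.06,0.0,0.04,0,0],[-1,0,0.0,0.0,0.0,0,0]]';python3 -m handwheel '[[-1,0.0,0.06,0.0,0.04,0,0],[-1,0,0.0,0.0,0.0,0,0]]'
python3 arc.py
```

```text
clock: 19.52
tool_pos: [0.5242, 0.1872, 0.3083]
orientation: [-145.0, 0.3, -176.7]
force: [-1.1, 7.2, 5.2]
opening: 0.0038
gripper_force: 30.0
clock: 19.77
tool_pos: [0.5241, 0.1884, 0.3074]
orientation: [-144.7, 0.3, -176.7]
force: [-0.7, 6.6, 5.0]
opening: 0.0038
gripper_force: 30.0
clock: 20.02
tool_pos: [0.5241, 0.1893, 0.3068]
orientation: [-144.4, 0.3, -176.7]
force: [-0.3, 5.1, 6.6]
opening: 0.004
gripper_force: 30.0
angle by tool 35.554704018118954 by pos 35.53861990386533 r 0.3340446296543218 x 0.045600343371940646
```

```bash
python3 -m handwheel '[[-1,0.0,0.04,0.0,0.03,0,0],[-1,0,0.0,0.0,0.0,0,0]]';python3 -m handwheel '[[-1,0.0,0.04,0.0,0.03,0,0],[-1,0,0.0,0.0,0.0,0,0]]'; python3 arc.py
```

```text
clock: 20.27
tool_pos: [0.5241, 0.1899, 0.3064]
orientation: [-144.2, 0.3, -176.7]
force: [1.0, 3.1, 8.3]
opening: 0.0038
gripper_force: 30.1
clock: 20.52
tool_pos: [0.524, 0.1904, 0.306]
orientation: [-144.0, 0.3, -176.7]
force: [2.2, 2.7, 9.1]
opening: 0.0043
gripper_force: 30.1
angle by tool 35.98711018476733 by pos 35.76899740511176 r 0.33403171481354516 x 0.045641773273801124
```

```bash
python3 -m handwheel '[[-0.8,0,0,0,0,0,0],[-0.6,0,0,0,0,0,0],[-0.4,0,0,0,0,0,0],[-0.3,0,0,0,0,0,0],[-0.3,0,0,0,0,0,0]]'; python3 -m handwheel '[[-0.3,0,0,-0.3,0,0,0],[-0.3,0,0,-0.6,0,0,0],[-0.3,0,0,-0.9,0,0,0],[-0.3,0,0,-0.9,0,0,0],[-0.3,0,0,-0.9,0,0,0]]'
python3 - <<'E'
from plan import *
o=get_obs();print(o["joint_pos"])
Rv=Rt(0);c=np.array([.5369,-.3477,.2304])
P=world(np.array([.045,0,.40]))
plan([(P,Rv,.3),(c+[0,0,.12],Rv,.3),(c+[0,0,.03],Rv,.3),(c,Rv,.3)])
import cv2
from plant import snapshot
a=snapshot("scene")["color"][120:400,120:420,::-1];b=snapshot("top")["color"][180:340,260:560,::-1]
cv2.imwrite("pics/a4.png",np.vstack([cv2.resize(a,(480,400),interpolation=2),cv2.resize(b,(480,200),interpolation=2)]))
E
```

```text
clock: 21.15
tool_pos: [0.5232, 0.1893, 0.3043]
orientation: [-143.9, 0.1, -176.8]
force: [-0.9, -0.2, -0.3]
opening: 0.0298
gripper_force: 0.0
clock: 21.78
tool_pos: [0.5201, 0.2434, 0.3788]
orientation: [-144.0, 0.1, -176.8]
force: [0.5, -0.7, 0.5]
opening: 0.0304
gripper_force: 0.0
[  51.38149195   18.57492099  -19.87824171   23.45327568  -80.74663895
 -148.14381457]
11 x [0.3, 0.0, -0.93, 0.11, -0.55, 0.0, 0.0]
15 x [0.3, 0.05, -0.91, 0.23, 0.0, 0.0, 0.0]
4 x [0.3, 0.0, 0.0, 0.9, 0.0, 0.0, 0.0]
2 x [0.3, 0.0, 0.0, 0.6, 0.0, 0.0, 0.0]
```

View pics/a4.png

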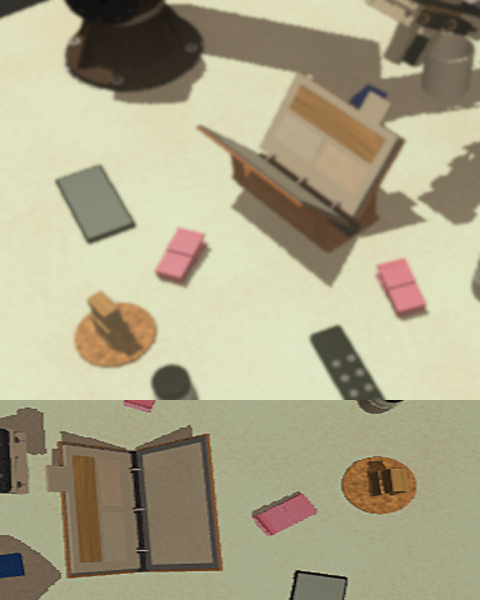

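The leaf now lies on the left wing with its printed face up, and the clip still stands on the coaster at (378,480). I'll fetch the clip.

```bash
for k in 1; do
python3 -m handwheel '[[0.3,0,-0.93,0.11,-0.55,0,0],[0.3,0,-0.93,0.11,-0.55,0,0],[0.3,0,-0.93,0.11,-0.55,0,0],[0.3,0,-0.93,0.11,-0.55,0,0],[0.3,0,-0.93,0.11,-0.55,0,0]]'
python3 -m handwheel '[[0.3,0,-0.93,0.11,-0.55,0,0],[0.3,0,-0.93,0.11,-0.55,0,0],[0.3,0,-0.93,0.11,-0.55,0,0],[0.3,0,-0.93,0.11,-0.55,0,0],[0.3,0,-0.93,0.11,-0.55,0,0]]'
python3 -m handwheel '[[0.3,0,-0.93,0.11,-0.55,0,0],[0.3,0.05,-0.91,0.1,0,0,0],[0.3,0.05,-0.91,0.1,0,0,0],[0.3,0.05,-0.91,0.1,0,0,0],[0.3,0.05,-0.91,0.1,0,0,0]]'
python3 -m handwheel '[[0.3,0.05,-0.91,0.1,0,0,0],[0.3,0.05,-0.91,0.2,0,0,0],[0.3,0.05,-0.91,0.2,0,0,0],[0.3,0.05,-0.91,0.2,0,0,0],[0.3,0.05,-0.91,0.2,0,0,0]]'; done | grep -A2 clock
python3 - <<'E'
from plan import *
Rv=Rt(0);c=np.array([.5369,-.3477,.2304])
plan([(c+[0,0,.1],Rv,.3),(c+[0,0,.03],Rv,.3),(c,Rv,.3,3)])
E
```

```text
clock: 22.5
tool_pos: [0.5258, 0.134, 0.4225]
orientation: [-160.6, 0.1, -176.8]
--
clock: 23.12
tool_pos: [0.5322, 0.0182, 0.4349]
orientation: [-177.1, 0.1, -176.8]
--
clock: 23.75
tool_pos: [0.5335, -0.0961, 0.4227]
orientation: [179.7, 0.0, -176.8]
--
clock: 24.38
tool_pos: [0.5336, -0.2099, 0.3996]
orientation: [179.7, 0.0, -176.8]
6 x [0.3, 0.03, -0.92, 0.46, 0.01, 0.0, -0.01]
3 x [0.3, 0.0, 0.0, 0.93, 0.0, 0.0, 0.0]
3 x [0.3, 0.0, 0.0, 0.4, 0.0, 0.0, 0.0]
```

```bash
for k in 1; do
python3 -m handwheel '[[0.3,0.03,-0.92,0.46,0.01,0,-0.01],[0.3,0.03,-0.92,0.46,0.01,0,-0.01],[0.3,0.03,-0.92,0.46,0.01,0,-0.01],[0.3,0.03,-0.92,0.46,0.01,0,-0.01],[0.3,0.03,-0.92,0.46,0.01,0,-0.01]]'
python3 -m handwheel '[[0.3,0.03,-0.92,0.46,0.01,0,-0.01],[0.3,0,0,0,0,0,0]]'; done | grep -A2 clock
python3 - <<'E'
from plan import *
Rv=Rt(0);c=np.array([.5369,-.3477,.2304])
plan([(c+[0,0,.03],Rv,.3),(c,Rv,.3,3)])
E
```

```text
clock: 25.0
tool_pos: [0.5366, -0.3248, 0.3415]
orientation: [-180.0, 0.0, -176.5]
--
clock: 25.25
tool_pos: [0.5369, -0.3484, 0.329]
orientation: [-180.0, -0.1, -176.6]
3 x [0.3, 0.0, 0.01, 0.91, 0.0, 0.0, 0.0]
3 x [0.3, 0.0, 0.0, 0.4, 0.0, 0.0, 0.0]
```

```bash
for k in 1; do
python3 -m handwheel '[[0.3,0,0,0.91,0,0,0],[0.3,0,0,0.91,0,0,0],[0.3,0,0,0.91,0,0,0],[0.3,0,0,0.4,0,0,0],[0.3,0,0,0.4,0,0,0]]'
python3 -m handwheel '[[0.3,0,0,0.34,0,0,0],[-0.4,0,0,0,0,0,0],[-0.7,0,0,0,0,0,0],[-0.7,0,0,0,0,0,0],[-0.7,0,0,0,0,0,0]]'
python3 -m handwheel '[[-0.7,0,0,-0.3,0,0,0],[-0.7,0,0,-0.7,0,0,0],[-0.7,0,0,-0.9,0,0,0],[-0.7,0,0,-0.9,0,0,0],[-0.7,0,0,-0.9,0,0,0]]'
done
python3 - <<'E'
from plan import *
R=Rt(35);s=-R.apply([0,0,1])
g=grasp(world(ax(35,-.018,.115+.0664,.00425)),R)
V=world(np.array([-.018,0.03,.43]));W=cur()[0];M=np.array([.5,-.17,.465])
plan([(M,Rt(0),-.7),(V,Rt(0),-.7),(g[0]+.065*s,R,-.7)])
E
```

```text
clock: 25.88
tool_pos: [0.5378, -0.3472, 0.2425]
orientation: [-179.9, 0.1, -176.5]
force: [0.9, -0.7, 0.7]
opening: 0.0569
gripper_force: 0.0
clock: 26.5
tool_pos: [0.5376, -0.3474, 0.2342]
orientation: [-179.9, 0.1, -176.5]
force: [0.1, 0.0, 0.5]
opening: 0.0224
gripper_force: 0.3
clock: 27.12
tool_pos: [0.5374, -0.3472, 0.3286]
orientation: [-179.9, 0.1, -176.5]
force: [0.6, -0.4, -1.1]
opening: 0.0219
gripper_force: 30.0
8 x [-0.7, 0.13, 0.89, -0.68, 0.0, 0.0, 0.0]
9 x [-0.7, 0.08, 0.86, 0.0, 0.0, 0.0, 0.0]
10 x [-0.7, 0.0, 0.92, 0.17, 0.58, 0.0, 0.0]
```

```bash
for k in 1; do
python3 -m handwheel '[[-0.7,0.13,0.89,-0.7,0,0,0],[-0.7,0.13,0.89,-0.7,0,0,0],[-0.7,0.13,0.89,-0.7,0,0,0],[-0.7,0.13,0.89,-0.7,0,0,0],[-0.7,0.13,0.89,-0.7,0,0,0]]'
python3 -m handwheel '[[-0.7,0.13,0.89,-0.7,0,0,0],[-0.7,0.13,0.89,-0.7,0,0,0],[-0.7,0.13,0.89,-0.7,0,0,0],[-0.7,0.08,0.86,0,0,0,0],[-0.7,0.08,0.86,0,0,0,0]]'
python3 -m handwheel '[[-0.7,0.08,0.86,0,0,0,0],[-0.7,0.08,0.86,0,0,0,0],[-0.7,0.08,0.86,0,0,0,0],[-0.7,0.08,0.86,0,0,0,0],[-0.7,0.08,0.86,0,0,0,0]]'
python3 -m handwheel '[[-0.7,0.08,0.86,0,0,0,0],[-0.7,0.08,0.86,0,0,0,0]]'
done | grep -A4 clock
python3 - <<'E'
from plan import *
R=Rt(35);s=-R.apply([0,0,1])
g=grasp(world(ax(35,-.018,.115+.0702,.00425)),R)
plan([(g[0]+.065*s,R,-.7)])
E
```

```text
clock: 27.75
tool_pos: [0.5138, -0.2359, 0.4153]
orientation: [-179.9, 0.1, -176.5]
force: [-0.3, 0.7, -0.8]
opening: 0.0218
--
clock: 28.38
tool_pos: [0.493, -0.1272, 0.4673]
orientation: [-179.9, 0.2, -176.5]
force: [0.2, 0.6, -1.0]
opening: 0.0219
--
clock: 29.0
tool_pos: [0.4764, -0.0206, 0.4667]
orientation: [-179.9, 0.1, -176.5]
force: [0.3, -0.2, -1.8]
opening: 0.0217
--
clock: 29.25
tool_pos: [0.4697, 0.022, 0.4667]
orientation: [-179.9, 0.1, -176.5]
force: [-0.0, 0.5, -0.7]
opening: 0.0219
10 x [-0.7, 0.0, 0.92, 0.16, 0.58, 0.0, 0.0]
```

```bash
for k in 1; do
python3 -m handwheel '[[-0.7,0,0.92,0.16,0.58,0,0],[-0.7,0,0.92,0.16,0.58,0,0],[-0.7,0,0.92,0.16,0.58,0,0],[-0.7,0,0.92,0.16,0.58,0,0],[-0.7,0,0.92,0.16,0.58,0,0]]'
python3 -m handwheel '[[-0.7,0,0.92,0.16,0.58,0,0],[-0.7,0,0.92,0.16,0.58,0,0],[-0.7,0,0.92,0.16,0.58,0,0],[-0.7,0,0.92,0.16,0.58,0,0],[-0.7,0,0.92,0.16,0.58,0,0]]'
python3 -m handwheel '[[-0.7,0,0,0,0,0,0]]'
done | grep -A4 clock
python3 - <<'E'
from plan import *
print(get_obs()["joint_pos"])
R=Rt(35);s=-R.apply([0,0,1])
g=grasp(world(ax(35,-.018,.115+.0702,.00525)),R)
plan([(g[0]+.045*s,R,-.7),(g[0],R,-.7)])
import cv2
from plant import snapshot
a=snapshot("scene")["color"][130:290,250:410,::-1];b=snapshot("top")["color"][190:330,260:400,::-1]
cv2.imwrite("pics/a5.png",np.hstack([cv2.resize(a,(400,400),interpolation=2),cv2.resize(b,(400,400),interpolation=2)]))
E
```

```text
clock: 29.88
tool_pos: [0.4631, 0.133, 0.4327]
orientation: [-162.4, 0.2, -176.5]
force: [-0.3, -0.0, -1.9]
opening: 0.0215
--
clock: 30.5
tool_pos: [0.4575, 0.229, 0.3669]
orientation: [-145.1, 0.2, -176.5]
force: [0.3, -0.3, -1.6]
opening: 0.0218
--
clock: 30.62
tool_pos: [0.4575, 0.2293, 0.3656]
orientation: [-145.0, 0.0, -176.4]
force: [0.5, -0.7, 0.6]
opening: 0.0217
[  55.78509273   13.78264027  -27.44491096   21.0513388   -78.50724209
 -151.93099827]
1 x [-0.7, -0.02, 0.0, 0.72, 0.0, 0.02, 0.03]
2 x [-0.7, 0.0, 0.0, 0.9, 0.0, 0.0, 0.0]
```

View pics/a5.png

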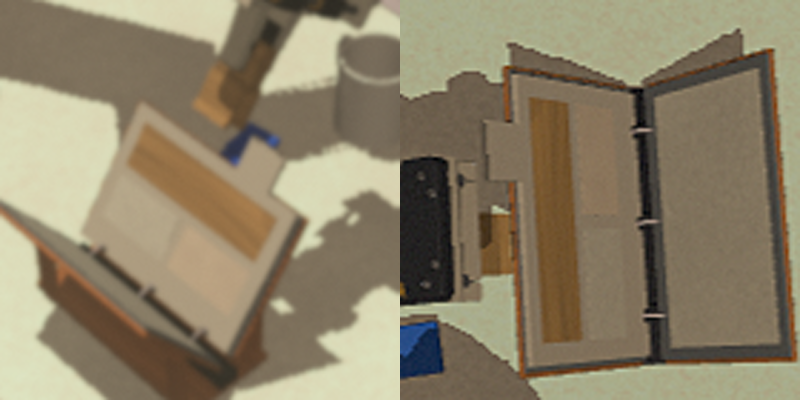

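The scene view shows the clip at (225,95), lined up just beyond the left wing's edge. I'll push it on in small steps while watching the force.

```bash
for k in 1; do
python3 -m handwheel '[[-0.7,-0.02,0,0.5,0,0,0],[-0.7,0,0,0.3,0,0,0],[-0.7,0,0,0.2,0,0,0]]'
python3 -m handwheel '[[-0.7,0,0,0.15,0,0,0],[-0.7,0,0,0.15,0,0,0]]'
python3 -m handwheel '[[-0.7,0,0,0.15,0,0,0],[-0.7,0,0,0.15,0,0,0]]'
done | grep -A4 clock
python3 - <<'E'
from plan import *
R=Rt(35);g=grasp(world(ax(35,-.018,.115+.0702,.00525)),R)
print(R.inv().apply(cur()[0]-g[0]))
E
```

```text
clock: 31.1
tool_pos: [0.4593, 0.2129, 0.3455]
orientation: [-145.1, 0.1, -176.5]
force: [0.5, -1.0, -0.6]
opening: 0.0219
--
clock: 31.35
tool_pos: [0.4596, 0.2094, 0.3394]
orientation: [-145.1, 0.1, -176.5]
force: [-0.4, -0.2, -1.0]
opening: 0.0218
--
clock: 31.6
tool_pos: [0.4598, 0.2052, 0.3331]
orientation: [-145.1, 0.1, -176.5]
force: [0.8, 0.5, -0.9]
opening: 0.0219
[-0.00043596 -0.00108476 -0.02267125]
```

```bash
for k in 1; do
python3 -m handwheel '[[-0.7,0,0,0.15,0,0,0],[-0.7,0,0,0.15,0,0,0]]'
python3 -m handwheel '[[-0.7,0,0,0.15,0,0,0],[-0.7,0,0,0.1,0,0,0]]'
python3 -m handwheel '[[-0.7,0,0,0.1,0,0,0],[-0.7,0,0,0.06,0,0,0]]'
done | grep -A4 clock
python3 - <<'E'
from plan import *
R=Rt(35);g=grasp(world(ax(35,-.018,.115+.0702,.00525)),R)
print(R.inv().apply(cur()[0]-g[0]))
E
```

```text
clock: 31.85
tool_pos: [0.4601, 0.2009, 0.327]
orientation: [-145.1, 0.1, -176.5]
force: [-0.5, 0.2, -0.2]
opening: 0.0216
--
clock: 32.1
tool_pos: [0.4603, 0.1973, 0.3219]
orientation: [-145.1, 0.1, -176.5]
force: [-0.0, -0.4, -1.0]
opening: 0.0218
--
clock: 32.35
tool_pos: [0.4605, 0.1951, 0.3187]
orientation: [-145.1, 0.1, -176.5]
force: [-0.8, 0.5, -1.1]
opening: 0.022
[-0.00045015 -0.00113263 -0.00498385]
```

```bash
for k in 1; do
python3 -m handwheel '[[-0.7,0,0,0.06,0,0,0],[-0.7,0,0,0.04,0,0,0]]'
python3 -m handwheel '[[-0.7,0,0,0.04,0,0,0],[-0.7,0,0,0.04,0,0,0]]'
python3 -m handwheel '[[-0.7,0,0,0.03,0,0,0],[-0.7,0,0,0.0,0,0,0]]'
done | grep -A4 clock
python3 - <<'E'
from plan import *
R=Rt(35);g=grasp(world(ax(35,-.018,.115+.0702,.00525)),R)
print(R.inv().apply(cur()[0]-g[0]))
E
```

```text
clock: 32.6
tool_pos: [0.4606, 0.1937, 0.3167]
orientation: [-145.1, 0.1, -176.5]
force: [-0.5, 0.1, -1.1]
opening: 0.0219
--
clock: 32.85
tool_pos: [0.4606, 0.1925, 0.3151]
orientation: [-145.1, 0.1, -176.5]
force: [-0.4, 0.0, -1.0]
opening: 0.0217
--
clock: 33.1
tool_pos: [0.4607, 0.1923, 0.3148]
orientation: [-145.1, 0.1, -176.5]
force: [-2.6, 1.9, 2.9]
opening: 0.0218
[-0.00054138 -0.00114693 -0.00027223]
```

```bash
for k in 1; do
python3 -m handwheel '[[-0.7,0,0,0.03,0,0,0],[-0.7,0,0,0,0,0,0]]'
python3 -m handwheel '[[-0.7,0,0,0.03,0,0,0],[-0.7,0,0,0.0,0,0,0]]'
done | grep -A4 clock
```

```text
clock: 33.35
tool_pos: [0.4607, 0.1923, 0.3148]
orientation: [-145.1, 0.1, -176.4]
force: [-5.7, 5.5, 9.0]
opening: 0.0216
--
clock: 33.6
tool_pos: [0.4608, 0.1922, 0.3148]
orientation: [-145.1, 0.2, -176.4]
force: [-8.9, 8.8, 15.3]
opening: 0.0215
```

```bash
for k in 1; do
python3 -m handwheel '[[-0.4,0,0,0,0,0,0],[0,0,0,0,0,0,0],[0.2,0,0,0,0,0,0],[0.2,0,0,0,0,0,0]]'
python3 -m handwheel '[[0.2,0,0,-0.3,0,0,0],[0.2,0,0,-0.6,0,0,0],[0.2,0,0,-0.9,0,0,0],[0.2,0,0,-0.9,0,0,0],[0.2,0,0,-0.9,0,0,0]]'
python3 -m handwheel '[[0.2,0,0,-0.9,0,0,0],[0.2,0,0,-0.9,0,0,0],[0.2,0,0,0,0,0,0],[0.2,0,0,0,0,0,0]]'
done
python3 - <<'E'
from plan import *
import cv2
from plant import snapshot
a=snapshot("scene")["color"][130:330,210:410,::-1];b=snapshot("top")["color"][190:330,260:400,::-1]
cv2.imwrite("pics/a6.png",np.hstack([cv2.resize(a,(400,400),interpolation=2),cv2.resize(b,(400,400),interpolation=2)]))
E
```

```text
clock: 34.1
tool_pos: [0.4607, 0.1911, 0.313]
orientation: [-145.1, 0.0, -176.5]
force: [0.5, -0.4, 0.7]
opening: 0.0496
gripper_force: 0.0
clock: 34.72
tool_pos: [0.4574, 0.2437, 0.3886]
orientation: [-145.1, 0.1, -176.5]
force: [0.0, 0.6, 0.1]
opening: 0.0528
gripper_force: 0.0
clock: 35.22
tool_pos: [0.4556, 0.2683, 0.4238]
orientation: [-145.1, 0.0, -176.5]
force: [0.3, -0.8, 0.2]
opening: 0.0528
gripper_force: 0.0
```

View pics/a6.png

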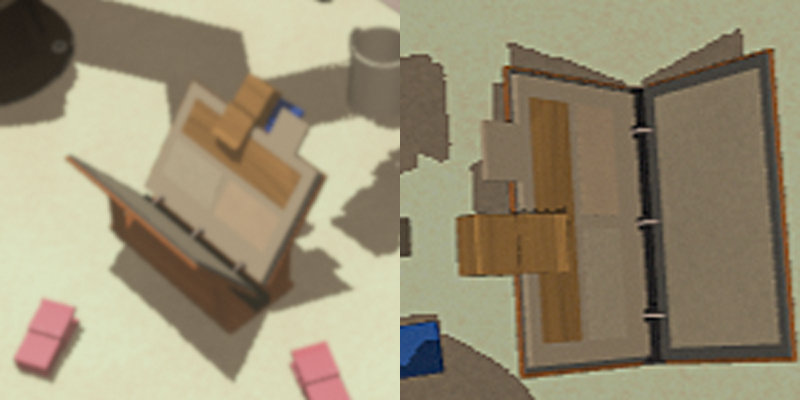

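The clip sits home over the left wing and the leaf, at (245,112) in the scene view and (515,243) in the top view. The gripper is clear of it, so I'm handing in.

```bash
python3 -c "
from plant import *
print(close_job())"
```

```text
the job is handed in; nothing more can be done
None
```

I handed the job in after about 35 s of robot time: the clip stood released on the coaster, the leaf was laid down on the left-hand wing, and the clip now sits fully home over wing and leaf; the last pictures show the nearby objects undisturbed, and the handed-in verdict was not shown to me.

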